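# Pile up the little printing screens under their weight

### The job

Put the three little mesh screens away flat in one pile on the plywood board, lengthways between its cleats: the largest at the bottom, the middle one on it, the smallest on top, each centred on the one below and lined up with the board. Then stand the steel weight centred on the smallest screen, lined up lengthways with it, to keep the pile flat. Leave the bare frame without mesh and the ink tub where they are.

Things in the scene. Friction and masses are not known exactly. Their poses are not given: they have to be found in the camera images.
- pile_board: Plywood board fixed to the table, on which the pile is built: 194 mm long, 100 mm wide, 12 mm thick. Across each end runs a wooden cleat 12 mm wide standing 10 mm above the board's face; between the cleats there are 170 mm of flat face; its long sides are open. Origin: centre of the underside (the face is 12 mm above it); x along its length, y across its width, z up.
- screen_large: The largest of three little printing screens, loose on the table: flat wooden frame, 150 mm long, 66 mm wide, 20 mm thick, 100 to 200 g. Rails 12 mm wide; pale mesh, a stiff flat sheet 3 mm thick, closes the whole underside (it rests flat on what lies below). Origin: centre of the underside; x along its length, y across its width, z up. Can be gripped across the 66 mm width at mid-length.
- screen_medium: The middle one of three little printing screens, loose on the table: flat wooden frame, 126 mm long, 58 mm wide, 20 mm thick, 75 to 155 g. Rails 12 mm wide; pale mesh, a stiff flat sheet 3 mm thick, closes the whole underside (it rests flat on what lies below). Origin: centre of the underside; x along its length, y across its width, z up. Can be gripped across the 58 mm width at mid-length.
- screen_small: The smallest of three little printing screens, loose on the table: flat wooden frame, 102 mm long, 50 mm wide, 20 mm thick, 60 to 130 g. Rails 12 mm wide; pale mesh, a stiff flat sheet 3 mm thick, closes the whole underside (it rests flat on what lies below). Origin: centre of the underside; x along its length, y across its width, z up. Can be gripped across the 50 mm width at mid-length.
- weight: Steel weight, loose on the table, 360 to 590 g: a flat plate 84 mm long, 46 mm wide, 14 mm thick, with a dark upright grip bar on its middle, 50 mm long (along x), 20 mm wide (along y), from 14 mm to 44 mm above the underside. Origin: centre of the underside; x along its length, y across its width, z up. Lift it by the grip bar, gripped across its 20 mm width.
- bare_frame: Wooden frame as large as the middle screen (126 x 58 x 20 mm, rails 12 mm wide) but with no mesh: the table shows through it. Loose, 100 g. It does not belong in the pile and stays where it lies. Origin: centre of the underside; x along its length, y across its width.
- ink_tub: Loose, closed, round white ink tub, 68 mm across and 55 mm high, 250 g, standing among the screens; it stays where it is. Origin: centre of the underside.
Things that resemble listed ones, but are neither listed nor needed, are in the scene too. Leave any orange or pink look-alike of the screen_small alone.

How it is judged (in metres and radians):
On the way, in this order (a step that is already met when the one before it is completed fails the run):
1. the largest screen lies on the board, between the cleats (horizontal distance between screen_large and pile_board below 0.012 m and z of screen_large in the frame of pile_board between 0.008 and 0.016 m and angle between screen_large's own z axis and vertical below 0.06 rad and angle between the x axis of screen_large and the x axis of pile_board, either way round below 0.2 rad and linear speed of screen_large below 0.02 m/s), for 0.2 s.
2. the middle screen lies on the largest (all of step 1 and horizontal distance between screen_medium and screen_large below 0.01 m and z of screen_medium in the frame of screen_large between 0.016 and 0.024 m and angle between screen_medium's own z axis and vertical below 0.06 rad and angle between the x axis of screen_medium and the x axis of screen_large, either way round below 0.2 rad and linear speed of screen_medium below 0.02 m/s), for 0.2 s.
3. the smallest screen lies on the middle one (all of step 2 and horizontal distance between screen_small and screen_medium below 0.01 m and z of screen_small in the frame of screen_medium between 0.016 and 0.024 m and angle between screen_small's own z axis and vertical below 0.06 rad and angle between the x axis of screen_small and the x axis of screen_medium, either way round below 0.2 rad and linear speed of screen_small below 0.02 m/s), for 0.2 s.
At the end, for the whole second after the job is handed in: Large screen on board (centres within 12 mm), middle on large, small on middle (10 mm), weight on small (9 mm); each flat (0.06 rad), lengthways along the one below (0.2 rad), height right within 4 mm, released, at rest. Bare frame and ink tub never moved over 20 mm (all of step 3 and horizontal distance between weight and screen_small below 0.009 m and z of weight in the frame of screen_small between 0.016 and 0.024 m and angle between weight's own z axis and vertical below 0.06 rad and angle between the x axis of weight and the x axis of screen_small, either way round below 0.2 rad and linear speed of weight below 0.02 m/s); the robot touches nothing.
It fails at once if the bare frame is pushed or carried away from its place (distance of bare_frame from where it was at the start of the episode above 0.02 m).
It fails at once if the ink tub is pushed or carried away from its place (distance of ink_tub from where it was at the start of the episode above 0.02 m).
It also fails if it takes over 120 s, if anything falls off the work surface, if the arm or the gripper's body presses on something with over 40 N, if the wrist force passes 120 N, or if a joint passes its speed limit or range.

### The arm

A 6-joint arm with a two-finger parallel gripper is mounted at the origin on the work surface. World frame = base frame: x ahead of the robot, y to its left, z up, the work surface at z = 0. Lengths are in m, angles in degrees, forces in N, time in s.
With the tool pointing down it reaches from about 0.3 to 1 m from the base axis. Payload 5.1 kg.
Tool frame: the origin (TCP) lies midway between the tips of the shut fingers; the grasp point (between the pads) lies 19 mm behind it; z points along the fingers, y is the direction in which the jaws open and shut (so a half turn about z gives the same grasp; the last joint's range is limited). The gripper opens to 95 mm and grips with 3 to 60 N. Pads are 20 mm wide; open, the fingers measure 119 mm over their backs; the gripper's body (75 mm by 180 mm) begins 59 mm behind the grasp point.
Start: joints at [-72.284, 7.093, 94.555, -0, 78.352, -4.733], TCP at [0.248, -0.601, 0.215] pointing down, gripper open.
Joint ranges: [-149.61, 149.61], [-58.7, 133.49], [1.44, 155.28], [-77.14, 257.14], [18.33, 153.61], [-166.67, 166.67]. Speed limits (degrees/s): [147.25, 147.25, 180, 180, 180, 180].

### API

Orientations are given as [roll, pitch, yaw] about the fixed x, y, z axes, in that order (R = Rz(yaw) Ry(pitch) Rx(roll)).
In Python, from cell import state, snapshot, hand_in, boxes_of, spot_point gives the robot as it stands.
- The arm moves only by the tool servo_tool, never from a script. Its argument "plan" is a list of rows, each a list of 3 entries, a list of its own where there are three numbers: the shift along the tool's x, y, z in m, then the turn, a rotation vector about the tool's x, y, z in degrees, then the gripper command: -1 is fully open, 1 is shut, values between are in proportion. A call has 1 to 20 rows; each row shifts and turns the commanded pose from where the row before left it, along the tool's axes as they then stand; what a row does not reach is not made up. A row lasts 1/12 s, in which the tool goes at most 41.7 mm and 7.16 degrees, less where a joint would pass 70% of its speed; a pose out of reach is approached as far as the arm can. A call is refused whole if a number of a shift passes 0.0417 or a number of a turn 7.16, either way. A call with a gripper value outside its range is refused whole. The fingers move at their own pace and stop on an object; "force" is the grip in N (left out, the last holds). Time passes only in rows, so rows that do not move let the fingers close. It gives the time, the measured TCP pose, the force and the opening at its end, in the units of the state.
- state(): the state, without advancing time (a new reading comes with each control period).
- snapshot(name): name is "scene" or "top"; returns a dict with "pixels" (400x640x3 uint8, red, green, blue), "fx", "fy", "cx", "cy" (pixels), "extrinsics" (4x4, takes a point from camera to world coordinates). Camera axes: x right, y down, z forward; pixel columns grow to the right and rows downward; lengths in m; the calibration is good to about 2 mm. A picture is of the moment at which its call begins. There is no depth.
- hand_in(): hands the job in, once; it reports no verdict.
Trained networks look in a picture, given as the dict that the camera call returned (one of the last four; its "shot" number tells which), for a name from the list of things; names that differ only in an ending like _2 or _b are one class to them, and where a whole thing is asked for, a point or a joint stands for the part that bears it (a point fixed in the world has none). Each returns a list of dicts, best first, with "score" (0 to 1); they miss things now and then, are a little off and sometimes report something else, mostly with a low value. They report only what shows in the picture. A call takes as long as a camera call. They do not tell look-alikes from the thing itself.
- boxes_of(picture, name): "extent" ([left, top, right, bottom] in pixels, round what is visible of it).
- spot_point(picture, name): "centre" ([column, row] in pixels: a listed point, or the origin of a listed thing).
The state is a dict: "t": time; "joint_positions": joint angles; "dq": joint speeds; "joint_efforts": joint torques, N m; "ee_pos": TCP position; "ee_rot": TCP orientation; "contact_force": force on the tool from outside, world axes, zero at the start; "wrist_torque": the same for the moment, N m; "opening": finger opening in m.
Only numpy, scipy, OpenCV 4.12 (cv2) and the standard library are available. Lean on these libraries where they do the work, as an engineer would, in place of code of your own. Each camera call takes 0.05 s, during which the arm holds its last target.

## Working session

There is one attempt and no reset: what is moved stays moved. The work goes in short steps, Python scripts to look and compute and a tool call to move; the robot and the scene stay as the last step left them, time stands still between calls to the robot, and variables do not carry over. Pictures are saved under pics/ and viewed, and the job is handed in when it is done.

Besides the shell and the picture viewer there is one more tool, called by a JSON object that holds its "method" and its "body", one argument or row to a line. servo_tool: Moves the arm, as the interface text tells. Its arguments: {"type":"object","properties":{"plan":{"type":"array","items":{"type":"array"}},"force":{"type":"number"}},"required":["plan"]}

```bash
ls; mkdir -p pics
python3 - <<'E'
from cell import state, snapshot, boxes_of, spot_point
import cv2,pickle
for n in("top","scene"):
    p=snapshot(n); pickle.dump(p,open(n+".pkl","wb"))
    cv2.imwrite(f"pics/{n}0.png",p["pixels"][:,:,::-1])
    print(n,p["fx"],p["cx"],p["cy"],p["extrinsics"])
    for o in["pile_board","screen_large","screen_medium","screen_small","weight","bare_frame","ink_tub"]:
        print(o,[(round(b["score"],2),[round(x) for x in b["extent"]]) for b in boxes_of(p,o)],[(round(b["score"],2),[round(x,1) for x in b["centre"]]) for b in spot_point(p,o)])
print(state())
E
```

```text
pics
top 452.7438394436172 322.2834814927334 201.85536219620846 [[-2.66183295e-02 -9.84233623e-01  1.74858916e-01  2.85213513e-01]
 [-9.99645506e-01  2.61079367e-02 -5.21897534e-03  1.06457941e-01]
 [ 5.71485501e-04 -1.74935850e-01 -9.84579668e-01  1.20858850e+00]
 [ 0.00000000e+00  0.00000000e+00  0.00000000e+00  1.00000000e+00]]
pile_board [(0.94, [339, 149, 397, 227]), (0.58, [437, 177, 487, 209])] [(0.98, [363.7, 190.3])]
screen_large [(0.67, [429, 133, 492, 158]), (0.4, [247, 238, 279, 254])] [(0.65, [459.0, 144.9])]
screen_medium [(0.62, [434, 231, 483, 252])] [(0.89, [458.9, 241.7])]
screen_small [(0.82, [240, 186, 278, 204]), (0.7, [140, 271, 185, 311]), (0.69, [206, 267, 246, 312]), (0.67, [289, 133, 318, 176]), (0.59, [198, 101, 224, 141])] [(0.88, [256.9, 196.9]), (0.87, [207.0, 121.1]), (0.81, [228.7, 287.3]), (0.59, [160.8, 290.9])]
weight [(0.92, [249, 237, 278, 253])] [(0.74, [459.5, 192.2]), (0.68, [260.6, 246.6]), (0.6, [458.0, 237.9])]
bare_frame [(0.61, [338, 150, 398, 229])] [(0.57, [460.6, 192.7])]
ink_tub [] [(0.87, [249.8, 152.5])]
scene 455.91434524270215 312.
[... 1002 characters left out ...]
])] [(0.65, [313.6, 276.5])]
{'t': 1.5, 'joint_positions': array([-7.22826769e+01,  7.09363121e+00,  9.45561025e+01, -3.58697345e-04,
        7.83530092e+01, -4.73216325e+00]), 'dq': array([ 0.05810365, -0.02387382,  0.05116858, -0.04962383,  0.06433766,
       -0.03333056]), 'joint_efforts': array([-2.98409777e-04, -4.17571771e+01, -3.60217774e+01,  7.75410142e-02,
        4.29362850e-02, -2.04369735e-05]), 'ee_pos': array([ 0.24818366, -0.60072728,  0.21464247]), 'ee_rot': array([-1.79997237e+02,  1.23825366e-04,  2.24495588e+01]), 'contact_force': array([ 0.59978611, -0.96777233,  0.4888857 ]), 'wrist_torque': array([ 0.00380337, -0.00535546, -0.03052052]), 'opening': 0.09506998911908966}
```

Run:
```python
import cv2
a=cv2.imread("pics/top0.png")[90:330,120:520]
cv2.imwrite("pics/top0z.png",cv2.resize(a,None,fx=2,fy=2,interpolation=cv2.INTER_CUBIC))
a=cv2.imread("pics/scene0.png")[110:350,180:480]
cv2.imwrite("pics/scene0z.png",cv2.resize(a,None,fx=2.5,fy=2.5,interpolation=cv2.INTER_CUBIC))
```

```text
(no output)
```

View pics/top0z.png

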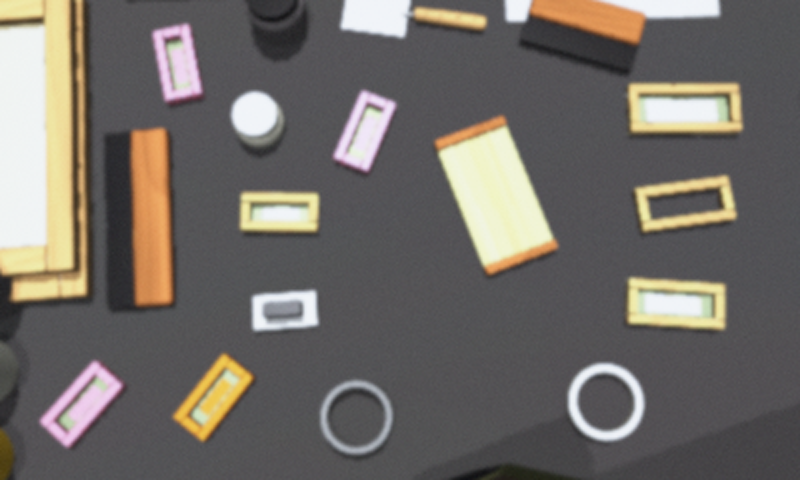

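View pics/scene0z.png

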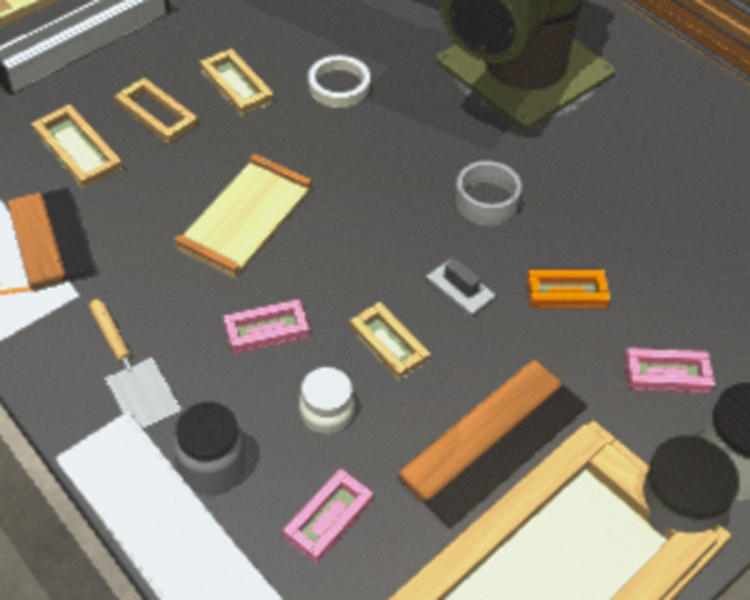

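```bash
cat > h.py <<'E'
import numpy as np,cv2,pickle
from scipy.optimize import minimize
S=8
DIM=dict(board=(.194,.1,.012),large=(.150,.066,.02),medium=(.126,.058,.02),small=(.102,.05,.02),weight=(.084,.046,.014),bare=(.126,.058,.02))
def proj(p,P):
    E=p["extrinsics"]; c=(np.asarray(P)-E[:3,3])@E[:3,:3]
    return np.c_[p["fx"]*c[:,0]/c[:,2]+p["cx"],p["fy"]*c[:,1]/c[:,2]+p["cy"]]
def back(p,uv,z):
    E=p["extrinsics"]; d=E[:3,:3]@np.array([(uv[0]-p["cx"])/p["fx"],(uv[1]-p["cy"])/p["fy"],1])
    return E[:3,3]+d*(z-E[2,3])/d[2]
def box(d,q,z0=0):
    c,s=np.cos(q[2]),np.sin(q[2]);l,w,h=d
    pts=[]
    for sx in(-.5,.5):
        for sy in(-.5,.5):
            x,y=sx*l,sy*w
            for z in(z0,z0+h): pts.append([q[0]+c*x-s*y,q[1]+s*x+c*y,z])
    if d is DIM["board"]:
        for sx in(-.5,.5):
            for sy in(-.5,.5):
                x,y=sx*l,sy*w; pts.append([q[0]+c*x-s*y,q[1]+s*x+c*y,.022])
    return np.array(pts)
def mask(p,ext,thr):
    l,t,r,b=ext; im=p["pixels"][t:b,l:r].astype(np.float32)
    v=im.max(2); v=cv2.resize(v,None,fx=S,fy=S,interpolation=cv2.INTER_CUBIC)
    m=(v>thr).astype(np.uint8)
    n,lab,st,_=cv2.connectedComponentsWithStats(m); k=1+np.argmax(st[1:,4])
    pts=cv2.findNonZero((lab==k).astype(np.uint8)); H=cv2.convexHull(pts)
    o=np.zeros_like(m); cv2.fillConvexPoly(o,H,1); return o,H
def fit(name,views,q0,thr=105,z0=0,verb=True):
    d=DIM[name]; M=[(p,e)+mask(p,e,thr) for p,e in views]
    def cost(q):
        c=0
        for p,e,m,H in M:
            uv=((proj(p,box(d,q,z0))-[e[0],e[1]]+.5)*S-.5)
            h=cv2.convexHull(uv.astype(np.float32)); o=np.zeros_like(m)
            cv2.fillConvexPoly(o,np.round(h*16).astype(np.int32),1,shift=4); c+=np.sum(o!=m)/m.sum()
        return c
    best=None
    for y in np.arange(0,180,15):
        c=cost([q0[0],q0[1],np.radians(y)])
        if best is None or c<best[0]: best=(c,y)
    q=np.array([q0[0],q0[1],np.radians(best[1])])
    for s in(.01,.003):
        r=minimize(cost,q,method="Nelder-Mead",options=dict(initial_simplex=[q,q+[s,0,0],q+[0,s,0],q+[0,0,s*20]],xatol=1e-5,fatol=1e-5)); q=r.x
    return q,r.fun,[cv2.minAreaRect(m[3].astype(np.float32))[1] for m in M]
E
cat > m0.py <<'E'
from h import *
T=pickle.load(open("top.pkl","rb"));C=pickle.load(open("scene.pkl","rb"))
L=dict(board=([335,145,402,231],[245,168,312,224]),large=([425,127,498,162],[189,147,233,189]),medium=([429,224,489,260],[256,125,293,157]),small=([236,182,284,210],[318,228,355,265]),weight=([242,232,283,259],[345,210,382,238]),bare=([433,172,493,211],[223,138,262,169]))
for n,(a,b) in L.items():
    q0=back(T,[(a[0]+a[2])/2,(a[1]+a[3])/2],DIM[n][2])
    for nm,v in(("top",[(T,a)]),("scene",[(C,b)]),("both",[(T,a),(C,b)])):
        q,c,r=fit(n,v,q0); print(n,nm,np.round(q[:2]*1000,1),round(np.degrees(q[2]),1),round(c,3))
print("tub",back(T,[249.8,152.5],0),back(C,[313.6,276.5],0))
E
python3 m0.py
```

```text
board top [536.4 -22.6] 20.4 0.068
board scene [538.8 -23.1] 19.5 0.037
board both [538.7 -22.7] 19.6 0.106
large top [ 651.6 -288.6] 88.2 0.042
large scene [ 651.3 -289.6] 89.4 0.079
large both [ 651.6 -289.3] 89.1 0.122
medium top [ 382.1 -255.5] 83.2 0.092
medium scene [ 385.7 -253.8] 84.5 0.085
medium both [ 384.4 -254.9] 84.9 0.18
small top [520.1 270. ] 88.1 0.101
small scene [521.  269.3] 88.6 0.095
small both [521.4 269.6] 88.1 0.199
weight top [386.1 263.4] 93.9 0.154
weight scene [386.8 260.2] 91.5 0.038
weight both [386.9 260.5] 91.9 0.197
bare top [ 517.4 -278.7] 95.0 0.074
bare scene [ 516.9 -279.3] 96.6 0.06
bare both [ 517.3 -279.1] 95.9 0.134
tub [0.64370391 0.29667826 0.        ] [0.64426394 0.3093594  0.        ]
```

{"method": "servo_tool", "body": {
  "plan": [
    [[0.031, -0.0084, 0], [0, 0, 0], -1],
    [[0.031, -0.0084, 0], [0, 0, 0], -1],
    [[0.031, -0.0084, 0], [0, 0, 0], -1],
    [[0.031, -0.0084, 0], [0, 0, 0], -1],
    [[0.031, -0.0084, 0], [0, 0, 0], -1],
    [[0.031, -0.0084, 0], [0, 0, 0], -1],
    [[0.031, -0.0084, 0], [0, 0, 0], -1],
    [[0.031, -0.0084, 0], [0, 0, 0], -1],
    [[0.031, -0.0084, 0], [0, 0, 0], -1],
    [[0.031, -0.0084, 0], [0, 0, 0], -1],
    [[0.031, -0.0084, 0], [0, 0, 0], -1],
    [[0.031, -0.0084, 0], [0, 0, 0], -1],
    [[0.031, -0.0084, 0], [0, 0, 0], -1],
    [[0.031, -0.0084, 0], [0, 0, 0], -1],
    [[0.031, -0.0084, 0], [0, 0, 0], -1],
    [[0.027, -0.0078, 0], [0, 0, 0], -1],
    [[0, 0, 0], [0, 0, -6.6], -1],
    [[0, 0, 0], [0, 0, -6.6], -1],
    [[0, 0, 0], [0, 0, -6.6], -1],
    [[0, 0, 0], [0, 0, -6.6], -1]
  ]
}}

```text
t: 3.17
ee_pos: [0.6521, -0.2888, 0.2144]
ee_rot: [-180.0, 0.0, 49.2]
contact_force: [0.2, -0.7, -0.3]
opening: 0.0957
```

{"method": "servo_tool", "body": {
  "plan": [
    [[0, 0, 0.01], [0, 0, -6.6], -1],
    [[0, 0, 0.01], [0, 0, -6.6], -1],
    [[0, 0, 0.01], [0, 0, -6.6], -1],
    [[0, 0, 0.01], [0, 0, -6.6], -1],
    [[0, 0, 0.01], [0, 0, -6.6], -1],
    [[0, 0, 0.01], [0, 0, -6.6], -1],
    [[0, 0, 0.01], [0, 0, 0], -1],
    [[0, 0, 0], [0, 0, 0], -1],
    [[0, 0, 0], [0, 0, 0], -1]
  ]
}}

```text
t: 3.92
ee_pos: [0.6514, -0.289, 0.1437]
ee_rot: [-179.9, -0.0, 88.3]
contact_force: [0.2, -0.5, 0.5]
opening: 0.0949
```

{"method": "servo_tool", "body": {
  "plan": [
    [[0, 0, 0.02], [0, 0, -0.6], -1],
    [[0, 0, 0.03], [0, 0, 0], -1],
    [[0, 0, 0.03], [0, 0, 0], -1],
    [[0, 0, 0.025], [0, 0, 0], -1],
    [[0, 0, 0.02], [0, 0, 0], -1],
    [[0, 0, 0.01], [0, 0, 0], -1],
    [[0, 0, 0.004], [0, 0, 0], -1],
    [[0, 0, 0], [0, 0, 0], -1],
    [[0, 0, 0], [0, 0, 0], -1]
  ]
}}

```text
t: 4.67
ee_pos: [0.653, -0.2899, 0.0075]
ee_rot: [179.9, 0.1, 89.0]
contact_force: [0.5, -1.1, 0.6]
opening: 0.0949
```

Run:
```python
from cell import snapshot
import cv2
p=snapshot("scene");a=p["pixels"][100:240,160:320,::-1]
cv2.imwrite("pics/a1.png",cv2.resize(a,None,fx=4,fy=4,interpolation=cv2.INTER_CUBIC))
```

```text
(no output)
```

View pics/a1.png

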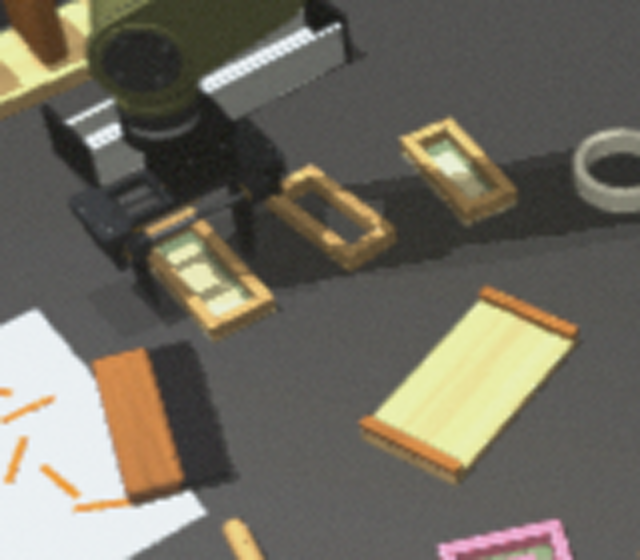

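The fingers straddle the large mesh screen (about 205,270 in the crop), clear of the bare frame (330,215). Closing on it now.

{"method": "servo_tool", "body": {
  "plan": [
    [[0, 0, 0.003], [0, 0, 0], -1],
    [[0, 0, 0], [0, 0, 0], 0],
    [[0, 0, 0], [0, 0, 0], 0.3],
    [[0, 0, 0], [0, 0, 0], 1],
    [[0, 0, 0], [0, 0, 0], 1],
    [[0, 0, 0], [0, 0, 0], 1],
    [[0, 0, 0], [0, 0, 0], 1],
    [[0, 0, 0], [0, 0, 0], 1],
    [[0, 0, 0], [0, 0, 0], 1]
  ],
  "force": 20
}}

```text
t: 5.47
ee_pos: [0.6518, -0.2892, 0.0028]
ee_rot: [-180.0, 0.0, 89.0]
contact_force: [-0.6, 0.3, 1.7]
opening: 0.066
```

{"method": "servo_tool", "body": {
  "plan": [
    [[0, 0, -0.003], [0, 0, 0], 1],
    [[0, 0, -0.01], [0, 0, 0], 1],
    [[0, 0, -0.02], [0, 0, 0], 1],
    [[0, 0, -0.025], [0, 0, 0], 1],
    [[0, 0, -0.025], [0, 0, 0], 1],
    [[0, 0, -0.02], [0, 0, 0], 1],
    [[0, 0, -0.01], [0, 0, 0], 1],
    [[0, 0, -0.003], [0, 0, 0], 1],
    [[0, 0, 0], [0, 0, 0], 1],
    [[0, 0, 0], [0, 0, 0], 1]
  ]
}}

```text
t: 6.3
ee_pos: [0.651, -0.2888, 0.1172]
ee_rot: [-179.9, -0.1, 89.0]
contact_force: [-0.1, 0.5, -3.0]
opening: 0.066
```

{"method": "servo_tool", "body": {
  "plan": [
    [[0.01, -0.0044, 0], [0, 0, 0], 1],
    [[0.023, -0.0103, 0], [0, 0, 0], 1],
    [[0.025, -0.011, 0], [0, 0, 0], 1],
    [[0.025, -0.011, 0], [0, 0, 0], 1],
    [[0.025, -0.011, 0], [0, 0, 0], 1],
    [[0.025, -0.011, 0], [0, 0, 0], 1],
    [[0.025, -0.011, 0], [0, 0, 0], 1],
    [[0.025, -0.011, 0], [0, 0, 0], 1],
    [[0.025, -0.011, 0], [0, 0, 0], 1],
    [[0.025, -0.011, 0], [0, 0, 0], 1],
    [[0.02, -0.009, 0], [0, 0, 0], 1],
    [[0.0113, -0.0054, 0], [0, 0, 0], 1]
  ]
}}

```text
t: 7.3
ee_pos: [0.5366, -0.0205, 0.1168]
ee_rot: [-179.8, -0.1, 89.1]
contact_force: [1.3, 0.3, -1.3]
opening: 0.0655
```

{"method": "servo_tool", "body": {
  "plan": [
    [[0, 0, 0], [0, 0, 3], 1],
    [[0, 0, 0], [0, 0, 5], 1],
    [[0, 0, 0], [0, 0, 6], 1],
    [[0, 0, 0], [0, 0, 6], 1],
    [[0, 0, 0], [0, 0, 6], 1],
    [[0, 0, 0], [0, 0, 6], 1],
    [[0, 0, 0], [0, 0, 6], 1],
    [[0, 0, 0], [0, 0, 6], 1],
    [[0, 0, 0], [0, 0, 6], 1],
    [[0, 0, 0], [0, 0, 6], 1],
    [[0, 0, 0], [0, 0, 6], 1],
    [[0, 0, 0], [0, 0, 5], 1],
    [[0, 0, 0], [0, 0, 2.4], 1],
    [[0, 0, 0], [0, 0, 0], 1],
    [[0, 0, 0], [0, 0, 0], 1],
    [[0, 0, 0], [0, 0, 0], 1]
  ]
}}

```text
t: 8.63
ee_pos: [0.5387, -0.023, 0.1181]
ee_rot: [-180.0, 0.1, 19.7]
contact_force: [0.3, -0.2, -1.1]
opening: 0.0659
```

{"method": "servo_tool", "body": {
  "plan": [
    [[0, 0, 0.01], [0, 0, 0], 1],
    [[0, 0, 0.02], [0, 0, 0], 1],
    [[0, 0, 0.025], [0, 0, 0], 1],
    [[0, 0, 0.02], [0, 0, 0], 1],
    [[0, 0, 0.013], [0, 0, 0], 1],
    [[0, 0, 0.008], [0, 0, 0], 1],
    [[0, 0, 0.004], [0, 0, 0], 1],
    [[0, 0, 0], [0, 0, 0], 1],
    [[0, 0, 0], [0, 0, 0], 1]
  ]
}}

```text
t: 9.38
ee_pos: [0.5399, -0.0231, 0.0194]
ee_rot: [180.0, -0.1, 19.7]
contact_force: [-0.1, -0.1, -1.3]
opening: 0.0654
```

Run:
```python
from cell import snapshot,state
import cv2
p=snapshot("scene");a=p["pixels"][130:250,210:350,::-1]
cv2.imwrite("pics/a2.png",cv2.resize(a,None,fx=5,fy=5,interpolation=cv2.INTER_CUBIC))
s=state();print(s["ee_pos"],s["contact_force"])
```

```text
[ 0.54023116 -0.0231455   0.0198942 ] [-0.05676896  0.85676248 -0.65024736]
```

View pics/a2.png

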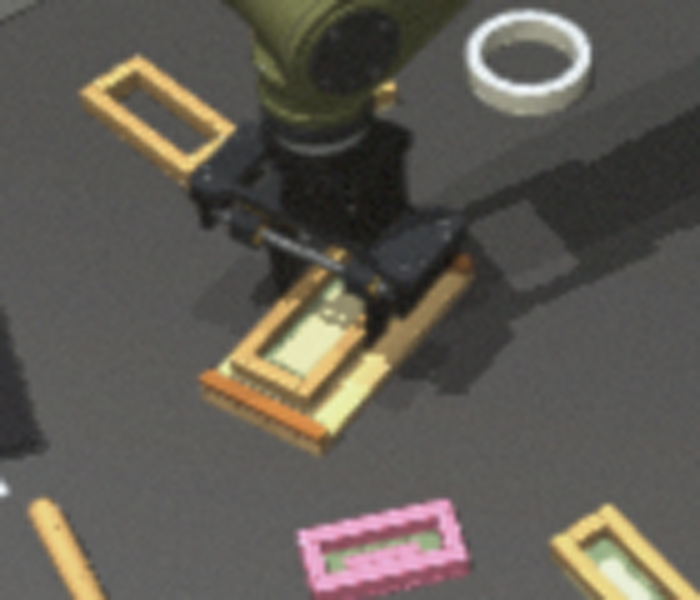

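The large screen hovers just above the board, between the cleats. Lowering it 4 mm and releasing.

{"method": "servo_tool", "body": {
  "plan": [
    [[0, 0, 0.003], [0, 0, 0], 1],
    [[0, 0, 0.0015], [0, 0, 0], 1],
    [[0, 0, 0], [0, 0, 0], 1],
    [[0, 0, 0], [0, 0, 0], 1]
  ]
}}

```text
t: 9.77
ee_pos: [0.5397, -0.0231, 0.0147]
ee_rot: [180.0, -0.1, 19.6]
contact_force: [0.5, 0.2, 0.2]
opening: 0.066
```

{"method": "servo_tool", "body": {
  "plan": [
    [[0, 0, 0], [0, 0, 0], 0.3],
    [[0, 0, 0], [0, 0, 0], 0.1],
    [[0, 0, 0], [0, 0, 0], -0.3],
    [[0, 0, 0], [0, 0, 0], -0.7],
    [[0, 0, 0], [0, 0, 0], -0.7],
    [[0, 0, -0.005], [0, 0, 0], -0.7],
    [[0, 0, -0.02], [0, 0, 0], -0.7],
    [[0, 0, -0.03], [0, 0, 0], -1],
    [[0, 0, -0.03], [0, 0, 0], -1],
    [[0, 0, -0.03], [0, 0, 0], -1],
    [[0, 0, -0.01], [0, 0, 0], -1],
    [[0, 0, 0], [0, 0, 0], -1]
  ]
}}

```text
t: 10.77
ee_pos: [0.5414, -0.0233, 0.1431]
ee_rot: [179.8, -0.4, 19.7]
contact_force: [-0.4, -0.5, 0.1]
opening: 0.0952
```

{"method": "servo_tool", "body": {
  "plan": [
    [[-0.0188, 0.0138, 0], [0, 0, 0], -1],
    [[-0.0188, 0.0138, 0], [0, 0, 0], -1],
    [[-0.0188, 0.0138, 0], [0, 0, 0], -1],
    [[-0.0188, 0.0138, 0], [0, 0, 0], -1],
    [[-0.0188, 0.0138, 0], [0, 0, 0], -1],
    [[-0.0188, 0.0138, 0], [0, 0, 0], -1],
    [[-0.0188, 0.0138, 0], [0, 0, 0], -1],
    [[-0.0188, 0.0138, 0], [0, 0, 0], -1],
    [[-0.0188, 0.0138, 0], [0, 0, 0], -1],
    [[-0.0188, 0.0138, 0], [0, 0, 0], -1],
    [[-0.0188, 0.0138, 0], [0, 0, 0], -1],
    [[-0.0188, 0.0138, 0], [0, 0, 0], -1]
  ]
}}

```text
t: 11.77
ee_pos: [0.3804, -0.2547, 0.1366]
ee_rot: [-179.8, 0.1, 19.7]
contact_force: [-0.3, 1.1, 0.1]
opening: 0.0952
```

{"method": "servo_tool", "body": {
  "plan": [
    [[0, 0, 0], [0, 0, -5.9], -1],
    [[0, 0, 0], [0, 0, -5.9], -1],
    [[0, 0, 0], [0, 0, -5.9], -1],
    [[0, 0, 0], [0, 0, -5.9], -1],
    [[0, 0, 0], [0, 0, -5.9], -1],
    [[0, 0, 0], [0, 0, -5.9], -1],
    [[0, 0, 0], [0, 0, -5.9], -1],
    [[0, 0, 0], [0, 0, -5.9], -1],
    [[0, 0, 0], [0, 0, -5.9], -1],
    [[0, 0, 0], [0, 0, -5.9], -1],
    [[0, 0, 0], [0, 0, -5.9], -1],
    [[0, 0, 0], [0, 0, 0], -1],
    [[0, 0, 0], [0, 0, 0], -1],
    [[0, 0, 0], [0, 0, 0], -1]
  ]
}}

```text
t: 12.93
ee_pos: [0.3818, -0.2543, 0.1379]
ee_rot: [-179.9, -0.1, 84.4]
contact_force: [0.3, -0.1, 0.0]
opening: 0.0952
```

```bash
cat > m1.py <<'E'
from h import *
from cell import snapshot,state
T=snapshot("top");C=snapshot("scene")
pickle.dump(T,open("top1.pkl","wb"));pickle.dump(C,open("scene1.pkl","wb"))
for n,p in(("t1",T),("s1",C)):
    a=p["pixels"][100:270,320:510,::-1] if n=="t1" else p["pixels"][120:240,180:350,::-1]
    cv2.imwrite(f"pics/{n}.png",cv2.resize(a,None,fx=4,fy=4,interpolation=cv2.INTER_CUBIC))
print(state()["ee_pos"])
E
python3 m1.py
```

```text
[ 0.382052   -0.25458811  0.13850751]
```

View pics/t1.png

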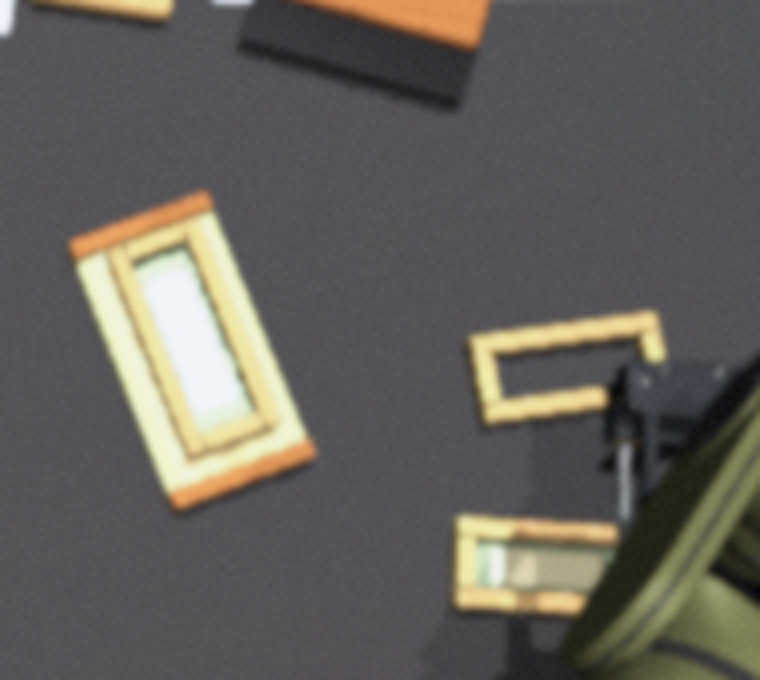

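View pics/s1.png

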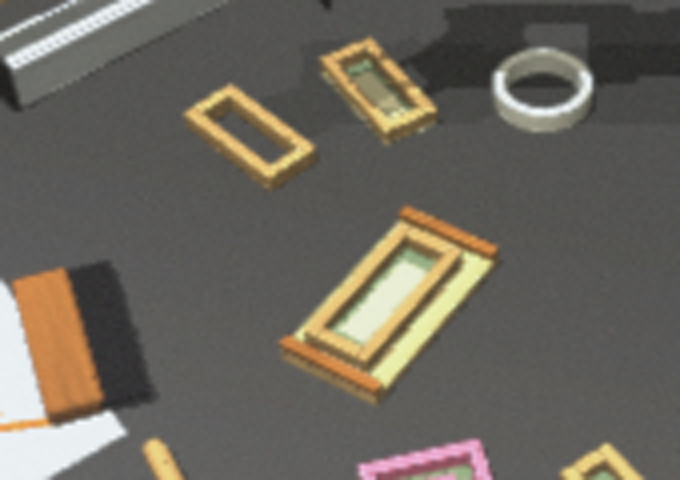

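```bash
cat >> h.py <<'E'
def overlay(p,ext,items,fn,k=8):
    l,t,r,b=ext
    a=cv2.resize(p["pixels"][t:b,l:r,::-1],None,fx=k,fy=k,interpolation=cv2.INTER_CUBIC).copy()
    for d,q,z,col in items:
        c,s=np.cos(q[2]),np.sin(q[2]); P=[[q[0]+c*x*d[0]-s*y*d[1],q[1]+s*x*d[0]+c*y*d[1],z] for x,y in((-.5,-.5),(.5,-.5),(.5,.5),(-.5,.5))]
        uv=(proj(p,P)-[l,t]+.5)*k
        cv2.polylines(a,[np.round(uv*16).astype(np.int32)],True,col,1,cv2.LINE_AA,4)
    cv2.imwrite(fn,a)
E
python3 - <<'E'
from h import *
T=pickle.load(open("top1.pkl","rb"));C=pickle.load(open("scene1.pkl","rb"))
q=[.5387,-.0227,np.radians(19.6)]; q2=[.5397,-.0231,np.radians(19.6)]
it=[(DIM["board"],q,.022,(255,0,0)),(DIM["large"],q2,.032,(0,0,255))]
overlay(T,[335,143,402,231],it,"pics/o1.png",6);overlay(C,[245,166,312,224],it,"pics/o2.png",8)
a=cv2.imread("pics/o1.png");b=cv2.imread("pics/o2.png");b=cv2.resize(b,(396,int(b.shape[0]*396/b.shape[1])))
c=np.zeros((528,800,3),np.uint8);c[:a.shape[0],:a.shape[1]]=a[:,:402];c[:b.shape[0],402:402+b.shape[1]]=b[:,:398];cv2.imwrite("pics/o.png",c)
E
```

```text
(no output)
```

View pics/o.png

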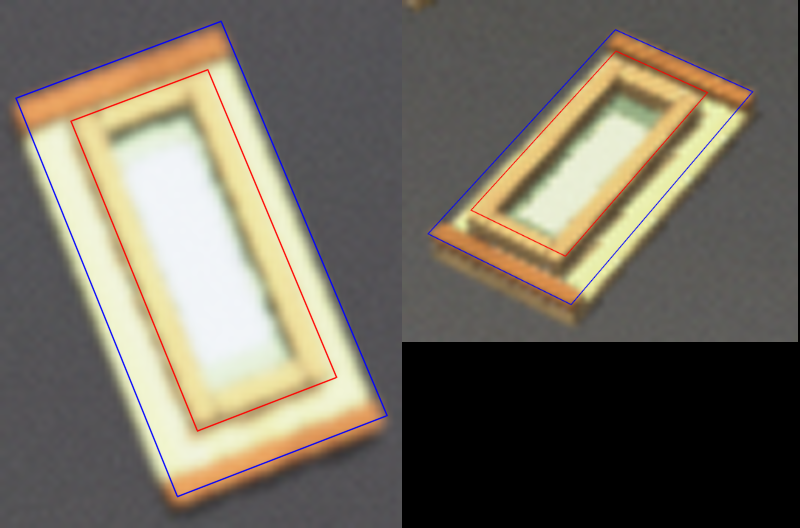

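Pile check: the large screen lies flat between the cleats, with a margin on every side (top crop, red outline). Next, the middle screen.

{"method": "servo_tool", "body": {
  "plan": [
    [[0, 0.002, 0.02], [0, 0, 0], -1],
    [[0, 0, 0.03], [0, 0, 0], -1],
    [[0, 0, 0.03], [0, 0, 0], -1],
    [[0, 0, 0.025], [0, 0, 0], -1],
    [[0, 0, 0.015], [0, 0, 0], -1],
    [[0, 0, 0.01], [0, 0, 0], -1],
    [[0, 0, 0.004], [0, 0, 0], -1],
    [[0, 0, 0], [0, 0, 0], -1],
    [[0, 0, 0], [0, 0, 0], -1],
    [[0, 0, 0], [0, 0, 0], -1]
  ]
}}

```text
t: 13.87
ee_pos: [0.3853, -0.2558, 0.0066]
ee_rot: [179.9, 0.1, 84.5]
contact_force: [0.1, -0.5, -0.2]
opening: 0.0954
```

{"method": "servo_tool", "body": {
  "plan": [
    [[0.001, 0, 0.003], [0, 0, 0], -1],
    [[0, 0, 0], [0, 0, 0], 0],
    [[0, 0, 0], [0, 0, 0], 0.3],
    [[0, 0, 0], [0, 0, 0], 1],
    [[0, 0, 0], [0, 0, 0], 1],
    [[0, 0, 0], [0, 0, 0], 1],
    [[0, 0, 0], [0, 0, 0], 1],
    [[0, 0, 0], [0, 0, 0], 1],
    [[0, 0, 0], [0, 0, 0], 1]
  ]
}}

```text
t: 14.62
ee_pos: [0.3844, -0.2541, 0.0022]
ee_rot: [-180.0, -0.0, 84.5]
contact_force: [0.1, 0.5, 0.5]
opening: 0.0581
```

{"method": "servo_tool", "body": {
  "plan": [
    [[0, 0, -0.003], [0, 0, 0], 1],
    [[0, 0, -0.01], [0, 0, 0], 1],
    [[0, 0, -0.02], [0, 0, 0], 1],
    [[0, 0, -0.025], [0, 0, 0], 1],
    [[0, 0, -0.025], [0, 0, 0], 1],
    [[0, 0, -0.02], [0, 0, 0], 1],
    [[0, 0, -0.01], [0, 0, 0], 1],
    [[0, 0, -0.003], [0, 0, 0], 1],
    [[0, 0, 0], [0, 0, 0], 1],
    [[0, 0, 0], [0, 0, 0], 1]
  ]
}}

```text
t: 15.45
ee_pos: [0.3837, -0.2535, 0.117]
ee_rot: [-179.9, -0.1, 84.5]
contact_force: [-0.6, 0.1, -1.1]
opening: 0.0575
```

{"method": "servo_tool", "body": {
  "plan": [
    [[0.01, 0.0054, 0], [0, 0, 0], 1],
    [[0.02, 0.011, 0], [0, 0, 0], 1],
    [[0.023, 0.0125, 0], [0, 0, 0], 1],
    [[0.023, 0.0125, 0], [0, 0, 0], 1],
    [[0.023, 0.0125, 0], [0, 0, 0], 1],
    [[0.023, 0.0125, 0], [0, 0, 0], 1],
    [[0.023, 0.0125, 0], [0, 0, 0], 1],
    [[0.023, 0.0125, 0], [0, 0, 0], 1],
    [[0.023, 0.0125, 0], [0, 0, 0], 1],
    [[0.023, 0.0125, 0], [0, 0, 0], 1],
    [[0.02, 0.011, 0], [0, 0, 0], 1],
    [[0.0102, 0.0056, 0], [0, 0, 0], 1]
  ]
}}

```text
t: 16.45
ee_pos: [0.5401, -0.0207, 0.1164]
ee_rot: [-179.8, -0.1, 84.7]
contact_force: [-0.3, 0.1, -1.8]
opening: 0.0581
```

{"method": "servo_tool", "body": {
  "plan": [
    [[0, 0, 0], [0, 0, 3], 1],
    [[0, 0, 0], [0, 0, 5], 1],
    [[0, 0, 0], [0, 0, 6], 1],
    [[0, 0, 0], [0, 0, 6], 1],
    [[0, 0, 0], [0, 0, 6], 1],
    [[0, 0, 0], [0, 0, 6], 1],
    [[0, 0, 0], [0, 0, 6], 1],
    [[0, 0, 0], [0, 0, 6], 1],
    [[0, 0, 0], [0, 0, 6], 1],
    [[0, 0, 0], [0, 0, 6], 1],
    [[0, 0, 0], [0, 0, 5], 1],
    [[0, 0, 0], [0, 0, 3], 1],
    [[0, 0, 0], [0, 0, 0.9], 1],
    [[0, 0, 0], [0, 0, 0], 1],
    [[0, 0, 0], [0, 0, 0], 1],
    [[0, 0, 0], [0, 0, 0], 1]
  ]
}}

```text
t: 17.78
ee_pos: [0.5397, -0.0235, 0.1178]
ee_rot: [-180.0, 0.0, 19.7]
contact_force: [-0.5, 0.3, -0.9]
opening: 0.0579
```

{"method": "servo_tool", "body": {
  "plan": [
    [[0, 0, 0.01], [0, 0, 0], 1],
    [[0, 0, 0.02], [0, 0, 0], 1],
    [[0, 0, 0.02], [0, 0, 0], 1],
    [[0, 0, 0.014], [0, 0, 0], 1],
    [[0, 0, 0.009], [0, 0, 0], 1],
    [[0, 0, 0.005], [0, 0, 0], 1],
    [[0, 0, 0.002], [0, 0, 0], 1],
    [[0, 0, 0], [0, 0, 0], 1],
    [[0, 0, 0], [0, 0, 0], 1]
  ]
}}

```text
t: 18.53
ee_pos: [0.5408, -0.0237, 0.039]
ee_rot: [180.0, -0.1, 19.7]
contact_force: [0.7, -0.3, -0.9]
opening: 0.0579
```

{"method": "servo_tool", "body": {
  "plan": [
    [[0, 0, 0.002], [0, 0, 0], 1],
    [[0, 0, 0.0015], [0, 0, 0], 1],
    [[0, 0, 0], [0, 0, 0], 1],
    [[0, 0, 0], [0, 0, 0], 1]
  ]
}}

```text
t: 18.87
ee_pos: [0.5401, -0.0236, 0.0348]
ee_rot: [180.0, -0.0, 19.6]
contact_force: [-0.3, 0.7, -1.5]
opening: 0.0582
```

{"method": "servo_tool", "body": {
  "plan": [
    [[0, 0, 0.0008], [0, 0, 0], 1],
    [[0, 0, 0], [0, 0, 0], 1],
    [[0, 0, 0], [0, 0, 0], -0.2],
    [[0, 0, 0], [0, 0, 0], -0.3],
    [[0, 0, 0], [0, 0, 0], -0.4],
    [[0, 0, 0], [0, 0, 0], -0.5],
    [[0, 0, 0], [0, 0, 0], -0.6],
    [[0, 0, 0], [0, 0, 0], -0.6],
    [[0, 0, -0.005], [0, 0, 0], -0.6],
    [[0, 0, -0.02], [0, 0, 0], -0.6],
    [[0, 0, -0.03], [0, 0, 0], -1],
    [[0, 0, -0.03], [0, 0, 0], -1],
    [[0, 0, -0.03], [0, 0, 0], -1],
    [[0, 0, 0], [0, 0, 0], -1]
  ]
}}

```text
t: 20.03
ee_pos: [0.5443, -0.0241, 0.1569]
ee_rot: [179.7, -0.7, 19.7]
contact_force: [0.6, 1.1, 0.9]
opening: 0.0937
```

{"method": "servo_tool", "body": {
  "plan": [
    [[0.0067, -0.0235, 0], [0, 0, 0], -1],
    [[0.0067, -0.0235, 0], [0, 0, 0], -1],
    [[0.0067, -0.0235, 0], [0, 0, 0], -1],
    [[0.0067, -0.0235, 0], [0, 0, 0], -1],
    [[0.0067, -0.0235, 0], [0, 0, 0], -1],
    [[0.0067, -0.0235, 0], [0, 0, 0], -1],
    [[0.0067, -0.0235, 0], [0, 0, 0], -1],
    [[0.0067, -0.0235, 0], [0, 0, 0], -1],
    [[0.0067, -0.0235, 0], [0, 0, 0], -1],
    [[0.0067, -0.0235, 0], [0, 0, 0], -1],
    [[0.0067, -0.0235, 0], [0, 0, 0], -1],
    [[0.0067, -0.0235, 0], [0, 0, 0], -1]
  ]
}}

```text
t: 21.03
ee_pos: [0.5206, 0.2703, 0.1488]
ee_rot: [-180.0, -0.0, 19.7]
contact_force: [0.5, -0.3, -0.6]
opening: 0.0951
```

{"method": "servo_tool", "body": {
  "plan": [
    [[0, 0, 0], [0, 0, -6.2], -1],
    [[0, 0, 0], [0, 0, -6.2], -1],
    [[0, 0, 0], [0, 0, -6.2], -1],
    [[0, 0, 0], [0, 0, -6.2], -1],
    [[0, 0, 0], [0, 0, -6.2], -1],
    [[0, 0, 0], [0, 0, -6.2], -1],
    [[0, 0, 0], [0, 0, -6.2], -1],
    [[0, 0, 0], [0, 0, -6.2], -1],
    [[0, 0, 0], [0, 0, -6.2], -1],
    [[0, 0, 0], [0, 0, -6.2], -1],
    [[0, 0, 0], [0, 0, -6.2], -1],
    [[0, 0, 0], [0, 0, 0], -1],
    [[0, 0, 0], [0, 0, 0], -1],
    [[0, 0, 0], [0, 0, 0], -1]
  ]
}}

```text
t: 22.2
ee_pos: [0.5209, 0.269, 0.1488]
ee_rot: [-180.0, 0.0, 87.7]
contact_force: [0.2, 0.1, -0.2]
opening: 0.0954
```

Run:
```python
from h import *
from cell import snapshot,state
T=snapshot("top");C=snapshot("scene")
q2=[.5397,-.0231,np.radians(19.6)];q3=[.5400,-.0235,np.radians(19.6)]
it=[(DIM["large"],q2,.032,(0,0,255)),(DIM["medium"],q3,.052,(255,0,0))]
overlay(T,[335,143,402,231],it,"pics/o1.png",6);overlay(C,[245,166,312,224],it,"pics/o2.png",8)
a=cv2.imread("pics/o1.png");b=cv2.imread("pics/o2.png");b=cv2.resize(b,(396,int(b.shape[0]*396/b.shape[1])))
c=np.zeros((528,800,3),np.uint8);c[:a.shape[0],:a.shape[1]]=a[:,:402];c[:b.shape[0],402:402+b.shape[1]]=b[:,:398]
d=cv2.resize(C["pixels"][220:290,290:370,::-1],None,fx=2.4,fy=2.4,interpolation=cv2.INTER_CUBIC);c[345:345+d.shape[0],402:402+d.shape[1]]=d
cv2.imwrite("pics/oo2.png",c); print(state()["ee_pos"])
```

```text
[0.52088279 0.26904584 0.14887199]
```

View pics/oo2.png

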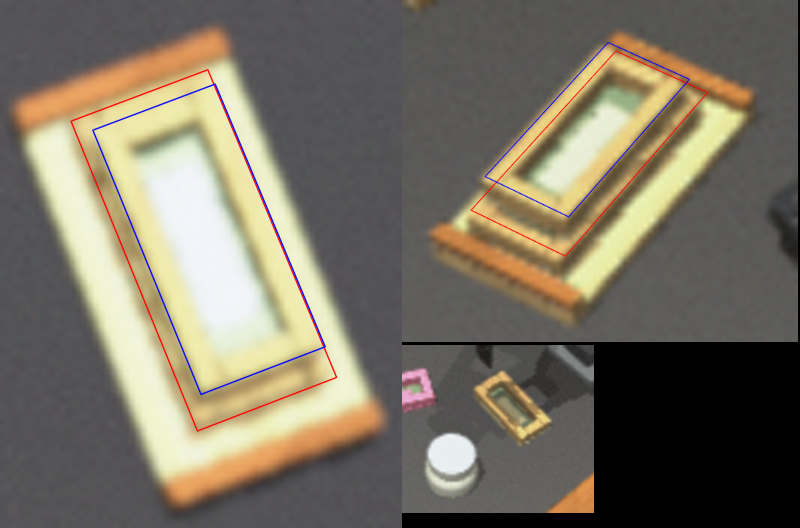

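The middle screen sits as planned. Candidates for the small screen in the top view:
- (257,197): natural wood with a pale mesh, which matches the other two screens. This is the one to take.
- (208,121), (303,155) and (161,291): pink look-alikes.
- (228,288): the orange look-alike.

The crop shows the gripper above the wooden one.

{"method": "servo_tool", "body": {
  "plan": [
    [[0, 0, 0.025], [0, 0, -0.4], -1],
    [[0, 0, 0.03], [0, 0, 0], -1],
    [[0, 0, 0.03], [0, 0, 0], -1],
    [[0, 0, 0.025], [0, 0, 0], -1],
    [[0, 0, 0.018], [0, 0, 0], -1],
    [[0, 0, 0.01], [0, 0, 0], -1],
    [[0, 0, 0.004], [0, 0, 0], -1],
    [[0, 0, 0], [0, 0, 0], -1],
    [[0, 0, 0], [0, 0, 0], -1],
    [[0, 0, 0], [0, 0, 0], -1]
  ]
}}

```text
t: 23.13
ee_pos: [0.5223, 0.2696, 0.0087]
ee_rot: [179.8, -0.1, 88.2]
contact_force: [-0.2, 0.1, -0.0]
opening: 0.0955
```

{"method": "servo_tool", "body": {
  "plan": [
    [[0, 0, 0.0045], [0, 0, 0], -1],
    [[0, 0, 0], [0, 0, 0], 0],
    [[0, 0, 0], [0, 0, 0], 0.4],
    [[0, 0, 0], [0, 0, 0], 1],
    [[0, 0, 0], [0, 0, 0], 1],
    [[0, 0, 0], [0, 0, 0], 1],
    [[0, 0, 0], [0, 0, 0], 1],
    [[0, 0, 0], [0, 0, 0], 1],
    [[0, 0, 0], [0, 0, 0], 1]
  ]
}}

```text
t: 23.88
ee_pos: [0.5209, 0.2691, 0.0024]
ee_rot: [180.0, -0.0, 88.2]
contact_force: [0.8, 0.1, -0.1]
opening: 0.0497
```

{"method": "servo_tool", "body": {
  "plan": [
    [[0, 0, -0.003], [0, 0, 0], 1],
    [[0, 0, -0.01], [0, 0, 0], 1],
    [[0, 0, -0.02], [0, 0, 0], 1],
    [[0, 0, -0.025], [0, 0, 0], 1],
    [[0, 0, -0.025], [0, 0, 0], 1],
    [[0, 0, -0.025], [0, 0, 0], 1],
    [[0, 0, -0.02], [0, 0, 0], 1],
    [[0, 0, -0.007], [0, 0, 0], 1],
    [[0, 0, 0], [0, 0, 0], 1],
    [[0, 0, 0], [0, 0, 0], 1]
  ]
}}

```text
t: 24.72
ee_pos: [0.5207, 0.269, 0.1371]
ee_rot: [-180.0, 0.0, 88.2]
contact_force: [-0.2, -0.7, -1.2]
opening: 0.0498
```

{"method": "servo_tool", "body": {
  "plan": [
    [[-0.012, 0.0012, 0], [0, 0, 0], 1],
    [[-0.025, 0.0024, 0], [0, 0, 0], 1],
    [[-0.0275, 0.0027, 0], [0, 0, 0], 1],
    [[-0.0275, 0.0027, 0], [0, 0, 0], 1],
    [[-0.0275, 0.0027, 0], [0, 0, 0], 1],
    [[-0.0275, 0.0027, 0], [0, 0, 0], 1],
    [[-0.0275, 0.0027, 0], [0, 0, 0], 1],
    [[-0.0275, 0.0027, 0], [0, 0, 0], 1],
    [[-0.0275, 0.0027, 0], [0, 0, 0], 1],
    [[-0.0275, 0.0027, 0], [0, 0, 0], 1],
    [[-0.022, 0.002, 0], [0, 0, 0], 1],
    [[-0.0129, 0.0013, 0], [0, 0, 0], 1]
  ]
}}

```text
t: 25.72
ee_pos: [0.539, -0.0262, 0.1352]
ee_rot: [-179.8, 0.0, 88.1]
contact_force: [0.1, 1.0, -1.1]
opening: 0.0501
```

{"method": "servo_tool", "body": {
  "plan": [
    [[0, 0, 0], [0, 0, 3], 1],
    [[0, 0, 0], [0, 0, 5], 1],
    [[0, 0, 0], [0, 0, 6], 1],
    [[0, 0, 0], [0, 0, 6], 1],
    [[0, 0, 0], [0, 0, 6], 1],
    [[0, 0, 0], [0, 0, 6], 1],
    [[0, 0, 0], [0, 0, 6], 1],
    [[0, 0, 0], [0, 0, 6], 1],
    [[0, 0, 0], [0, 0, 6], 1],
    [[0, 0, 0], [0, 0, 6], 1],
    [[0, 0, 0], [0, 0, 6], 1],
    [[0, 0, 0], [0, 0, 4], 1],
    [[0, 0, 0], [0, 0, 2.6], 1],
    [[0, 0, 0], [0, 0, 0], 1],
    [[0, 0, 0], [0, 0, 0], 1],
    [[0, 0, 0], [0, 0, 0], 1]
  ]
}}

```text
t: 27.05
ee_pos: [0.5399, -0.0235, 0.1366]
ee_rot: [-180.0, 0.1, 19.7]
contact_force: [0.1, 0.8, -1.2]
opening: 0.0501
```

{"method": "servo_tool", "body": {
  "plan": [
    [[0, 0, 0.01], [0, 0, 0], 1],
    [[0, 0, 0.02], [0, 0, 0], 1],
    [[0, 0, 0.02], [0, 0, 0], 1],
    [[0, 0, 0.014], [0, 0, 0], 1],
    [[0, 0, 0.009], [0, 0, 0], 1],
    [[0, 0, 0.004], [0, 0, 0], 1],
    [[0, 0, 0.002], [0, 0, 0], 1],
    [[0, 0, 0], [0, 0, 0], 1],
    [[0, 0, 0], [0, 0, 0], 1]
  ]
}}

```text
t: 27.8
ee_pos: [0.5412, -0.0237, 0.0593]
ee_rot: [180.0, -0.1, 19.7]
contact_force: [0.4, 0.4, -0.9]
opening: 0.0502
```

{"method": "servo_tool", "body": {
  "plan": [
    [[0, 0, 0.002], [0, 0, 0], 1],
    [[0, 0, 0.0012], [0, 0, 0], 1],
    [[0, 0, 0], [0, 0, 0], 1],
    [[0, 0, 0], [0, 0, 0], 1]
  ]
}}

```text
t: 28.13
ee_pos: [0.5406, -0.0236, 0.0554]
ee_rot: [180.0, -0.0, 19.7]
contact_force: [-0.3, -0.3, -1.8]
opening: 0.0498
```

{"method": "servo_tool", "body": {
  "plan": [
    [[0, 0, 0.001], [0, 0, 0], 1],
    [[0, 0, 0], [0, 0, 0], 1],
    [[0, 0, 0], [0, 0, 0], 0],
    [[0, 0, 0], [0, 0, 0], -0.1],
    [[0, 0, 0], [0, 0, 0], -0.2],
    [[0, 0, 0], [0, 0, 0], -0.3],
    [[0, 0, 0], [0, 0, 0], -0.4],
    [[0, 0, 0], [0, 0, 0], -0.4],
    [[0, 0, -0.005], [0, 0, 0], -0.4],
    [[0, 0, -0.02], [0, 0, 0], -0.4],
    [[0, 0, -0.03], [0, 0, 0], -0.4],
    [[0, 0, -0.03], [0, 0, 0], -0.4],
    [[0, 0, -0.03], [0, 0, 0], -0.4],
    [[0, 0, 0], [0, 0, 0], -0.4],
    [[0, 0, 0], [0, 0, 0], -0.4]
  ]
}}

```text
t: 29.38
ee_pos: [0.5422, -0.0238, 0.1724]
ee_rot: [179.8, -0.3, 19.7]
contact_force: [-0.1, -0.7, -0.2]
opening: 0.0663
```

{"method": "servo_tool", "body": {
  "plan": [
    [[-0.0041, -0.0266, 0], [0, 0, 0], -0.4],
    [[-0.0041, -0.0266, 0], [0, 0, 0], -0.4],
    [[-0.0041, -0.0266, 0], [0, 0, 0], -0.4],
    [[-0.0041, -0.0266, 0], [0, 0, 0], -0.4],
    [[-0.0041, -0.0266, 0], [0, 0, 0], -0.4],
    [[-0.0041, -0.0266, 0], [0, 0, 0], -0.4],
    [[-0.0041, -0.0266, 0], [0, 0, 0], -0.4],
    [[-0.0041, -0.0266, 0], [0, 0, 0], -0.4],
    [[-0.0041, -0.0266, 0], [0, 0, 0], -0.4],
    [[-0.0041, -0.0266, 0], [0, 0, 0], -0.4],
    [[-0.0041, -0.0266, 0], [0, 0, 0], -0.4],
    [[-0.0041, -0.0266, 0], [0, 0, 0], -0.4]
  ]
}}

```text
t: 30.38
ee_pos: [0.385, 0.261, 0.1674]
ee_rot: [180.0, 0.2, 19.6]
contact_force: [-0.1, 0.7, 0.1]
opening: 0.0665
```

{"method": "servo_tool", "body": {
  "plan": [
    [[0, 0, 0], [0, 0, -6.6], -0.4],
    [[0, 0, 0], [0, 0, -6.6], -0.4],
    [[0, 0, 0], [0, 0, -6.6], -0.4],
    [[0, 0, 0], [0, 0, -6.6], -0.4],
    [[0, 0, 0], [0, 0, -6.6], -0.4],
    [[0, 0, 0], [0, 0, -6.6], -0.4],
    [[0, 0, 0], [0, 0, -6.6], -0.4],
    [[0, 0, 0], [0, 0, -6.6], -0.4],
    [[0, 0, 0], [0, 0, -6.6], -0.4],
    [[0, 0, 0], [0, 0, -6.6], -0.4],
    [[0, 0, 0], [0, 0, -6.6], -0.4],
    [[0, 0, 0], [0, 0, 0], -0.4],
    [[0, 0, 0], [0, 0, 0], -0.4],
    [[0, 0, 0], [0, 0, 0], -0.4]
  ]
}}

```text
t: 31.55
ee_pos: [0.3863, 0.2602, 0.1682]
ee_rot: [-179.9, 0.0, 92.1]
contact_force: [-0.0, 1.0, 0.2]
opening: 0.0669
```

Run:
```python
from h import *
from cell import snapshot,state
T=snapshot("top");C=snapshot("scene")
q2=[.5397,-.0231,np.radians(19.6)];q3=[.5400,-.0235,np.radians(19.6)];q4=[.5403,-.0236,np.radians(19.6)]
it=[(DIM["large"],q2,.032,(0,0,255)),(DIM["medium"],q3,.052,(255,0,0)),(DIM["small"],q4,.072,(0,160,0))]
qw=[.3869,.2605,np.radians(91.9)]
overlay(T,[335,143,402,231],it,"pics/o1.png",6);overlay(C,[245,166,312,224],it,"pics/o2.png",8)
overlay(C,[340,205,390,242],[(DIM["weight"],qw,.014,(0,0,255)),((.05,.02),qw,.044,(255,0,0))],"pics/o3.png",5)
a=cv2.imread("pics/o1.png");b=cv2.imread("pics/o2.png");b=cv2.resize(b,(396,int(b.shape[0]*396/b.shape[1])))
c=np.zeros((528,800,3),np.uint8);c[:a.shape[0],:a.shape[1]]=a[:,:402];c[:b.shape[0],402:402+b.shape[1]]=b[:,:398]
d=cv2.imread("pics/o3.png");c[343:528,402:402+d.shape[1]]=d
cv2.imwrite("pics/oo3.png",c); print(state()["ee_pos"])
```

```text
[0.38658805 0.26037973 0.16871335]
```

View pics/oo3.png

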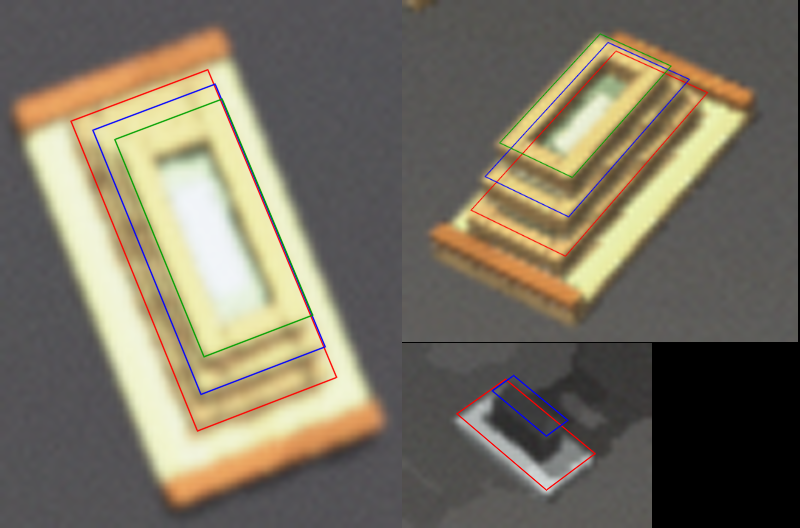

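{"method": "servo_tool", "body": {
  "plan": [
    [[0, 0, 0.02], [0, 0, 0], -0.4],
    [[0, 0, 0.03], [0, 0, 0], -0.4],
    [[0, 0, 0.03], [0, 0, 0], -0.4],
    [[0, 0, 0.025], [0, 0, 0], -0.4],
    [[0, 0, 0.018], [0, 0, 0], -0.4],
    [[0, 0, 0.012], [0, 0, 0], -0.4],
    [[0, 0, 0.006], [0, 0, 0], -0.4],
    [[0, 0, 0.002], [0, 0, 0], -0.4],
    [[0, 0, 0], [0, 0, 0], -0.4],
    [[0, 0, 0], [0, 0, 0], -0.4],
    [[0, 0, 0], [0, 0, 0], -0.4]
  ]
}}

```text
t: 32.57
ee_pos: [0.3877, 0.261, 0.0274]
ee_rot: [179.9, -0.1, 92.2]
contact_force: [0.0, 0.0, -0.7]
opening: 0.0665
```

{"method": "servo_tool", "body": {
  "plan": [
    [[0, 0, 0.005], [0, 0, 0], -0.4],
    [[0, 0, 0.002], [0, 0, 0], 0],
    [[0, 0, 0], [0, 0, 0], 0.4],
    [[0, 0, 0], [0, 0, 0], 1],
    [[0, 0, 0], [0, 0, 0], 1],
    [[0, 0, 0], [0, 0, 0], 1],
    [[0, 0, 0], [0, 0, 0], 1],
    [[0, 0, 0], [0, 0, 0], 1],
    [[0, 0, 0], [0, 0, 0], 1],
    [[0, 0, 0], [0, 0, 0], 1]
  ],
  "force": 45
}}

```text
t: 33.4
ee_pos: [0.3873, 0.2606, 0.0194]
ee_rot: [179.9, -0.0, 92.3]
contact_force: [0.9, 0.3, -0.7]
opening: 0.0199
```

{"method": "servo_tool", "body": {
  "plan": [
    [[0, 0, -0.003], [0, 0, 0], 1],
    [[0, 0, -0.01], [0, 0, 0], 1],
    [[0, 0, -0.02], [0, 0, 0], 1],
    [[0, 0, -0.025], [0, 0, 0], 1],
    [[0, 0, -0.025], [0, 0, 0], 1],
    [[0, 0, -0.025], [0, 0, 0], 1],
    [[0, 0, -0.025], [0, 0, 0], 1],
    [[0, 0, -0.012], [0, 0, 0], 1],
    [[0, 0, -0.005], [0, 0, 0], 1],
    [[0, 0, 0], [0, 0, 0], 1],
    [[0, 0, 0], [0, 0, 0], 1]
  ]
}}

```text
t: 34.32
ee_pos: [0.3859, 0.2601, 0.1677]
ee_rot: [-179.9, 0.1, 92.2]
contact_force: [-0.7, 0.5, -4.4]
opening: 0.0195
```

{"method": "servo_tool", "body": {
  "plan": [
    [[-0.011, 0.0055, 0], [0, 0, 0], 1],
    [[-0.0245, 0.012, 0], [0, 0, 0], 1],
    [[-0.0273, 0.0135, 0], [0, 0, 0], 1],
    [[-0.0273, 0.0135, 0], [0, 0, 0], 1],
    [[-0.0273, 0.0135, 0], [0, 0, 0], 1],
    [[-0.0273, 0.0135, 0], [0, 0, 0], 1],
    [[-0.0273, 0.0135, 0], [0, 0, 0], 1],
    [[-0.0273, 0.0135, 0], [0, 0, 0], 1],
    [[-0.0273, 0.0135, 0], [0, 0, 0], 1],
    [[-0.0273, 0.0135, 0], [0, 0, 0], 1],
    [[-0.022, 0.011, 0], [0, 0, 0], 1],
    [[-0.0135, 0.0069, 0], [0, 0, 0], 1]
  ]
}}

```text
t: 35.32
ee_pos: [0.541, -0.0252, 0.1665]
ee_rot: [-179.8, -0.0, 92.1]
contact_force: [-0.2, 0.6, -4.3]
opening: 0.0196
```

{"method": "servo_tool", "body": {
  "plan": [
    [[0, 0, 0], [0, 0, 3], 1],
    [[0, 0, 0], [0, 0, 5], 1],
    [[0, 0, 0], [0, 0, 6], 1],
    [[0, 0, 0], [0, 0, 6], 1],
    [[0, 0, 0], [0, 0, 6], 1],
    [[0, 0, 0], [0, 0, 6], 1],
    [[0, 0, 0], [0, 0, 6], 1],
    [[0, 0, 0], [0, 0, 6], 1],
    [[0, 0, 0], [0, 0, 6], 1],
    [[0, 0, 0], [0, 0, 6], 1],
    [[0, 0, 0], [0, 0, 6], 1],
    [[0, 0, 0], [0, 0, 6], 1],
    [[0, 0, 0], [0, 0, 3.5], 1],
    [[0, 0, 0], [0, 0, 1], 1],
    [[0, 0, 0], [0, 0, 0], 1],
    [[0, 0, 0], [0, 0, 0], 1],
    [[0, 0, 0], [0, 0, 0], 1]
  ]
}}

```text
t: 36.73
ee_pos: [0.5411, -0.0228, 0.1686]
ee_rot: [-180.0, 0.1, 19.8]
contact_force: [-0.7, -0.8, -3.7]
opening: 0.0198
```

{"method": "servo_tool", "body": {
  "plan": [
    [[-0.001, 0.0005, 0.01], [0, 0, 0], 1],
    [[0, 0, 0.018], [0, 0, 0], 1],
    [[0, 0, 0.018], [0, 0, 0], 1],
    [[0, 0, 0.012], [0, 0, 0], 1],
    [[0, 0, 0.008], [0, 0, 0], 1],
    [[0, 0, 0.004], [0, 0, 0], 1],
    [[0, 0, 0.002], [0, 0, 0], 1],
    [[0, 0, 0], [0, 0, 0], 1],
    [[0, 0, 0], [0, 0, 0], 1]
  ]
}}

```text
t: 37.48
ee_pos: [0.5414, -0.0239, 0.098]
ee_rot: [180.0, -0.1, 19.8]
contact_force: [-0.4, 0.6, -4.0]
opening: 0.0199
```

Run:
```python
from cell import snapshot,state
import cv2
p=snapshot("scene");a=p["pixels"][130:230,220:340,::-1]
cv2.imwrite("pics/a4.png",cv2.resize(a,None,fx=6,fy=6,interpolation=cv2.INTER_CUBIC))
s=state();print(s["ee_pos"],s["contact_force"])
```

```text
[ 0.54150281 -0.02399615  0.09826428] [ 0.7787321  -0.14864126 -3.35433357]
```

View pics/a4.png

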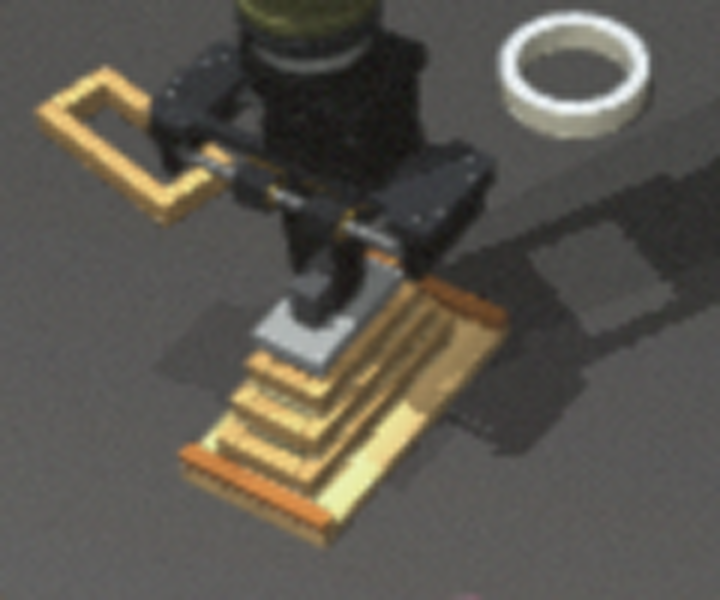

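The weight hangs level and centred a few mm above the pile. Lowering it.

{"method": "servo_tool", "body": {
  "plan": [
    [[0, 0, 0.003], [0, 0, 0], 1],
    [[0, 0, 0.001], [0, 0, 0], 1],
    [[0, 0, 0.001], [0, 0, 0], 1],
    [[0, 0, 0], [0, 0, 0], 1],
    [[0, 0, 0], [0, 0, 0], 1],
    [[0, 0, 0], [0, 0, 0], 1]
  ]
}}

```text
t: 38.03
ee_pos: [0.5407, -0.0239, 0.0922]
ee_rot: [180.0, -0.0, 19.7]
contact_force: [1.2, -0.6, -3.9]
opening: 0.0198
```

{"method": "servo_tool", "body": {
  "plan": [
    [[0, 0, 0.0007], [0, 0, 0], 1],
    [[0, 0, 0], [0, 0, 0], 1],
    [[0, 0, 0], [0, 0, 0], 1]
  ]
}}

```text
t: 38.28
ee_pos: [0.5407, -0.0239, 0.0914]
ee_rot: [-180.0, 0.0, 19.7]
contact_force: [0.5, 0.1, -4.2]
opening: 0.0195
```

{"method": "servo_tool", "body": {
  "plan": [
    [[0, 0, 0.0006], [0, 0, 0], 1],
    [[0, 0, 0], [0, 0, 0], 1],
    [[0, 0, 0], [0, 0, 0], 1]
  ]
}}

```text
t: 38.53
ee_pos: [0.5408, -0.0239, 0.0914]
ee_rot: [180.0, -0.0, 19.8]
contact_force: [-2.0, 0.2, 0.7]
opening: 0.0199
```

Contact: the load came off the wrist. Releasing slowly, then straight up.

{"method": "servo_tool", "body": {
  "plan": [
    [[0, 0, 0], [0, 0, 0], 0.55],
    [[0, 0, 0], [0, 0, 0], 0.45],
    [[0, 0, 0], [0, 0, 0], 0.35],
    [[0, 0, 0], [0, 0, 0], 0.2],
    [[0, 0, 0], [0, 0, 0], 0.1],
    [[0, 0, 0], [0, 0, 0], 0.1],
    [[0, 0, -0.005], [0, 0, 0], 0.1],
    [[0, 0, -0.015], [0, 0, 0], 0.1],
    [[0, 0, -0.025], [0, 0, 0], 0.1],
    [[0, 0, -0.03], [0, 0, 0], 0.1],
    [[0, 0, -0.025], [0, 0, 0], 0.1],
    [[0, 0, 0], [0, 0, 0], 0.1],
    [[0, 0, 0], [0, 0, 0], 0.1]
  ]
}}

```text
t: 39.62
ee_pos: [0.542, -0.024, 0.1935]
ee_rot: [179.9, -0.2, 19.7]
contact_force: [0.1, 0.1, -1.1]
opening: 0.0429
```

{"method": "servo_tool", "body": {
  "plan": [
    [[-0.005, 0.025, -0.005], [0, 0, 0], 0.1],
    [[-0.005, 0.025, -0.005], [0, 0, 0], 0.1],
    [[-0.005, 0.025, -0.005], [0, 0, 0], 0.1],
    [[-0.005, 0.025, -0.005], [0, 0, 0], 0.1],
    [[-0.005, 0.025, -0.005], [0, 0, 0], 0.1],
    [[-0.005, 0.025, -0.005], [0, 0, 0], 0.1],
    [[-0.005, 0.025, -0.005], [0, 0, 0], 0.1],
    [[-0.005, 0.025, -0.005], [0, 0, 0], 0.1],
    [[-0.005, 0.025, -0.005], [0, 0, 0], 0.1],
    [[-0.005, 0.025, -0.005], [0, 0, 0], 0.1],
    [[0, 0, 0], [0, 0, 0], 0.1],
    [[0, 0, 0], [0, 0, 0], 0.1],
    [[0, 0, 0], [0, 0, 0], 0.1]
  ]
}}

```text
t: 40.7
ee_pos: [0.5774, -0.2753, 0.2391]
ee_rot: [-179.9, 0.1, 19.7]
contact_force: [0.2, 0.5, -0.7]
opening: 0.0427
```

Run:
```python
from h import *
from cell import snapshot,state
T=snapshot("top");C=snapshot("scene")
q=np.radians(19.6)
it=[(DIM["small"],[.5403,-.0236,q],.072,(0,160,0)),(DIM["weight"],[.5407,-.0239,q],.086,(0,0,255))]
overlay(T,[335,143,402,231],it,"pics/o1.png",6);overlay(C,[245,166,312,224],it,"pics/o2.png",8)
a=cv2.imread("pics/o1.png");b=cv2.imread("pics/o2.png");b=cv2.resize(b,(396,int(b.shape[0]*396/b.shape[1])))
c=np.zeros((528,800,3),np.uint8);c[:a.shape[0],:a.shape[1]]=a[:,:402];c[:b.shape[0],402:402+b.shape[1]]=b[:,:398]
d=cv2.resize(C["pixels"][120:300,180:400,::-1],None,fx=1,fy=1);c[345:345+180,402:622]=d
cv2.imwrite("pics/oo5.png",c); print(state()["ee_pos"])
print("tub",[x["centre"] for x in spot_point(C,"ink_tub")] if 0 else "")
```

```text
[ 0.57763133 -0.27484116  0.23966026]
tub
```

View pics/oo5.png

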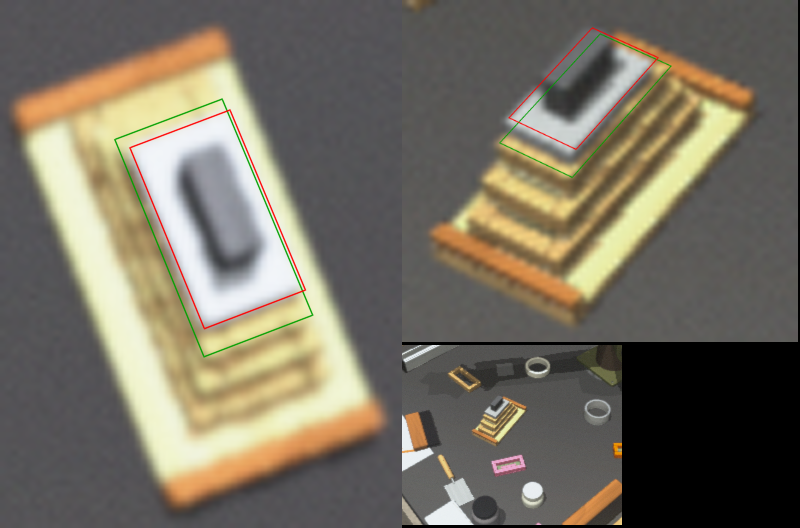

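```bash
python3 -c "
from cell import hand_in
print(hand_in())"
```

```text
the job is handed in; nothing more can be done
None
```

The three screens are piled flat on the board between the cleats, largest at the bottom and smallest on top, with the steel weight standing on the smallest. I handed the job in at about 41 s; no verdict is reported.

- **Alignment:** The release positions of the four pieces agree within about 1.5 mm and 0.2°. In the last pictures the weight and small screen match their predicted outlines to about 2–3 mm, with the same shift seen on every piece. I put that down to the camera calibration.
- **Weight:** It touched down with its load coming off the wrist, and its grip bar stands upright and lengthways.
- **Board fit:** The large screen looked about 2–3 mm off the board's centre line across its width, against the 12 mm allowed. I did not measure this more precisely.
- **Left alone:** The bare frame and the ink tub look unmoved. I judged that by eye in the last picture and did not re-measure them. The pink and orange look-alikes were not touched.

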